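# Jack up the front of the dish box and hold it

## Robot

A 6-joint arm with a two-finger parallel gripper is mounted at the origin on a cart in front of the work surface, level with it; the furniture and walls round the work are solid. World frame = base frame: x ahead of the robot, y to its left, z up, the work surface at z = 0. Lengths are in m, angles in rad, forces in N, time in s.
With the tool pointing down it reaches from about 0.35 to 0.975 m from the base axis. Payload 4.9 kg.
Tool frame: the origin (TCP) lies between the finger pads; the fingertips stand 25 mm ahead of it and the grasp point (between the pads) lies 6 mm ahead of it (ctrl.tip_reach is the distance from the TCP to the fingertips, in m); z points along the fingers, y is the direction in which the jaws open and shut (so a half turn about z gives the same grasp; the last joint's range is limited). The gripper opens to 85 mm and grips with 20 to 120 N. Pads are 22 mm wide; open, the fingers measure 114 mm over their backs; the gripper's body (76 mm by 85 mm) begins 54 mm behind the grasp point. The pads swing forward as they close: fully open they stand 13 mm farther back than shut.
Start: joints at [1.136, 0.053, 1.613, -0, 1.476, -0.119], TCP at [0.194, 0.594, 0.256] pointing down, gripper open.
Joint ranges: [-3.01, 3.01], [-1.01, 2.22], [0.06, 2.58], [-1.02, 4.17], [0.09, 2.62], [-3.14, 3.14]. Speed limits (rad/s): [2.57, 2.57, 3.14, 3.14, 3.14, 3.14].

## Interface

Orientations are given as a rotation vector (axis times angle).
In Python, from station import get_obs, get_image, camera_params, order, ctrl gives the robot as it stands.
- The arm moves only by the tool move_arm, never from a script. Its argument "deltas" is one flat list of numbers, 5 for each row, row after row: the opening, from -1 (shut) to 1 (fully open), so that 0 is half open, then the shift along the tool's x, y, z in m, then the turn about the tool's z in degrees. In form: [fingers, tx, ty, tz, turn, fingers, tx, ty, tz, turn, ...]. A call has 1 to 10 rows; each row is the pose to reach, as a shift and turn from the pose measured when the call began, along the tool's axes at that moment; what a row does not reach only later rows make up. A row lasts 1/10 s, in which the tool goes at most 50 mm and 8.59 degrees, less where a joint would pass 70% of its speed; a pose out of reach is approached as far as the arm can. A call with a gripper value outside its range is refused whole. The fingers move at their own pace and stop on an object; "force" is the grip in N (left out, the last holds). Time passes only in rows, so rows that repeat a pose let the fingers close. It gives the time, the measured TCP pose, the force and the opening at its end, in the units of the state.
- get_obs(): the state, without advancing time (a new reading comes with each control period).
- get_image(name): name is "scene" or "top" or "wrist"; returns the picture (420x560x3 uint8, red, green, blue); there is no depth.
- camera_params(name): a dict with "camera_matrix" (3x3 intrinsics, pixels), "extrinsics" (4x4, takes a point from camera to world coordinates); the wrist camera has in their place "tool_from_camera" (4x4, takes a point from camera to tool coordinates, whose origin is the TCP and whose axes are the flange's). Camera axes: x right, y up, looking along -z (the intrinsics and any distortion apply to the point x, -y, -z); pixel columns grow to the right and rows downward; lengths in m; the calibration is good to about 2 mm. A picture is of the moment at which its call begins: read the wrist's pose just before it. camera_params takes no time and is no camera call.
- order.finish_job(): hands the job in, once; it reports no verdict.
The state is a dict: "t": time; "q": joint angles; "dq": joint speeds; "effort": joint torques, N m; "tool_pos": TCP position; "tool_rot": TCP orientation; "contact_force": force on the tool from outside, world axes, zero at the start; "wrist_torque": the same for the moment, N m; "opening": finger opening in m.
Only numpy, scipy, OpenCV 4.12 (cv2) and the standard library are available. Lean on these libraries where they do the work, as an engineer would, in place of code of your own. Each camera call takes 0.05 s, during which the arm holds its last target. There are 200 camera calls.

## Task

The white dish box has to be held up at its front, off its two front feet: first press its lid fully home, then set the small lever jack flat on the bench with its saddle centred under the box's marked lift pad. Pump the jack's handle once as a trial, fully down and then let it come all the way back up, then press it fully down again and finish while still holding it down, with the box's front resting on the jack alone. Leave the other things on the bench where they are.

Things in the scene. Friction and masses are not known exactly. Their poses are not given: they have to be found in the camera images.
- box_stand: Grey stand plate (125 x 150 x 10 mm), fixed to the bench, carrying the white dish box (100 x 150 mm, from 30 to 120 mm above the bench, without its lid). Origin: on the bench exactly below the centre of the lift pad when the box is down. Its x axis points from the lift pad to the box, square to the box's front; z up. The box's front face is at x = 35 mm, its back at 135 mm; the stand plate begins at x = 45 mm. The hinge pin lies along y at x = 148 mm, 74 mm above the bench.
- lift_pad (a point): Centre of the underside of the round black lift pad (28 mm across) under the aluminium lug at the middle of the box's front; a raised cross marks the spot on the top of the lug. 74 mm above the bench when the box is down. The lug is 48 mm wide, sticks out 20 mm farther than the pad's centre towards -x of the stand, and its top is 90 mm above the bench. The space under the lug is open to the front and both sides.
- dish_box (a joint): Tilt of the dish box about the hinge pin at its back, rad: 0 = down on its front feet, grows as its front rises (at full jack stroke about 0.12). The box falls back by its own weight, which is about 4 to 6.5 N at the lift pad.
- lid (a joint): How far the grey lid has been pressed down, m: 0 = standing 10 mm proud (black gasket showing), 0.010 = fully home. The lid slides straight down onto the box and stays where it is left; it takes about 5 N on top of it to move. It starts between 0 and 0.004.
- lid_top (a point): Centre of the round raised boss (50 mm across) on the middle of the lid's top, where to press. 138 mm above the bench when the lid is home, up to 148 mm when proud. It lies 85 mm from the lift pad along +x of box_stand. The lid measures 108 x 158 mm.
- jack: Small loose grey lever jack, about 0.7 kg, base plate 155 x 110 x 12 mm. Origin: on its underside, below the saddle's axis; z up; x points away from the handle end (in use: towards the box), the base reaches from x = -125 to +30 mm and y = -55 to +55 mm. It stands at first well to the right of the box, turned about a quarter turn to the left. It can be lifted by its fin or slid along the bench; its centre of mass is close to x = -58, y = -5 mm.
- fin_top (a point): Middle of the top of the jack's upright carrying fin, the place to grasp it from above: 12 mm thick along the jack's y, 34 mm long along its x, top 90 mm above the jack's underside, at x = -60, y = -30 mm of the jack. Beside the fin there is only the base plate (12 mm high) and, behind it at x = -119 to -89 mm, a low heel weight 25 mm high; the handle's pad is the nearest part, 48 mm away along +y.
- saddle_top (a point): Centre of the top of the jack's round steel saddle (36 mm across), at x = 0, y = 0 of the jack; 62 mm above the jack's underside with the handle up (12 mm less than the lift pad), 92 mm with the handle fully down. The saddle rises straight up, 6 mm for each 0.1 rad of the handle.
- jack_handle (a joint): Handle of the jack, rad: 0 = up (at rest), 0.5 = fully down at its stop. It pivots about a pin along the jack's y at x = -18, y = 40, z = 50 mm. A spring and the load push it back up when it is let go; held fully down it pushes up with about 8 to 10 N at the pad under the box, about 6 N without it.
- handle_pad (a point): Middle of the top of the rubber pad (36 x 32 mm) at the handle's end, where to press down: at x = -100, y = 40 mm of the jack, about 87 mm above its underside with the handle up; at x = -108 mm and 42 mm above it fully down. The jack stays steady when the pad is pressed straight down.
- dropper_bottle: Small white bottle with a blue cap, 36 mm across, 75 mm high, standing between the jack and the dish box; bystander. Origin at the centre of its underside.
- loose_dish: Single round culture dish, 58 mm across, 15 mm high; bystander. Origin at the centre of its underside.
- tape: Roll of tape lying flat, 98 mm across, 25 mm high; bystander. Origin at the centre of its underside.
- reagent_bottle: White bottle with a blue cap, 60 mm across, 120 mm high, left of the dish box; bystander. Origin at the centre of its underside.
Not all that is in view belongs to the job. Of the things that look like the box_stand, the larger one is meant.

How it is judged:
On the way, in this order (a step that is already met when the one before it is completed fails the run):
1. the lid is pressed fully home, the box still down (value of joint lid above 0.0085 m and value of joint dish_box below 0.01 rad), for 0.2 s.
2. the jack stands flat with its saddle under the lift pad, handle up (horizontal distance between saddle_top and lift_pad below 0.016 m and height (world z) of jack below 0.004 m and angle between jack's own z axis and vertical below 0.04 rad and value of joint jack_handle below 0.08 rad), for 0.3 s.
3. trial stroke: the handle is fully down and the jack alone lifts the box (value of joint jack_handle above 0.42 rad and value of joint dish_box above 0.075 rad and contact force between jack and box_stand above 1.5 N and contact force between each of the arm, the fingers and box_stand below 0.5 N and horizontal distance between saddle_top and lift_pad below 0.016 m and height (world z) of jack below 0.004 m and angle between jack's own z axis and vertical below 0.04 rad), for 0.1 s.
4. the handle has come back up and the box is down on its feet again (value of joint jack_handle below 0.08 rad and value of joint dish_box below 0.01 rad), for 0.1 s.
5. the handle is pressed fully down again and the box is up on the jack (all of step 3), for 0.3 s.
At the end, for the whole second after the job is handed in: Robot still pressing the handle down (over 0.42 of 0.5 rad); jack flat, saddle within 16 mm of the lift pad's centre from above; box tilted up over 0.075 rad on the jack, robot not touching it; lid home within 1.5 mm; bystanders within 30 mm of their start (all of step 5 and value of joint lid above 0.0085 m and contact force between any of the fingers, the arm and jack above 1 N and distance of each of dropper_bottle, loose_dish, tape, reagent_bottle from where it was at the start of the episode below 0.03 m); the arm keeps its last pose, push and grip.
It fails at once if a bystander is pushed away or knocked over (distance of any of dropper_bottle, loose_dish, tape, reagent_bottle from where it was at the start of the episode above 0.04 m or angle between any of dropper_bottle, loose_dish, tape, reagent_bottle's own z axis and vertical above 0.6 rad).
It fails at once if the jack is tipped over (angle between jack's own z axis and vertical above 0.6 rad).
It also fails if it takes over 72 s, if anything falls off the work surface, if the arm or the gripper's body presses on something with over 40 N, if the wrist force passes 120 N, or if a joint passes its speed limit or range.

## Working session

There is one attempt and no reset: what is moved stays moved. The work goes in short steps, Python scripts to look and compute and a tool call to move; the robot and the scene stay as the last step left them, time stands still between calls to the robot, and variables do not carry over. Pictures are saved under pics/ and viewed, about 8 in all and at most 12, crops included, and the job is handed in when it is done.

Besides the shell and the picture viewer there is one more tool, called after "Emit:" by a JSON object that holds its "api" and its "payload", one argument or row to a line. move_arm: Moves the arm, as the interface text tells. Its arguments: {"type":"object","properties":{"deltas":{"type":"array"},"force":{"type":"number"}},"required":["deltas"]}

```bash
mkdir -p pics
cat > h.py <<'E'
import numpy as np, cv2
from scipy.spatial.transform import Rotation as R
from station import get_obs, get_image, camera_params, order, ctrl
def ray(cam,px,obs=None):
    p=camera_params(cam);K=np.array(p["camera_matrix"])
    if cam=="wrist":
        T=np.eye(4);T[:3,:3]=R.from_rotvec(obs["tool_rot"]).as_matrix();T[:3,3]=obs["tool_pos"]
        E=T@np.array(p["tool_from_camera"])
    else: E=np.array(p["extrinsics"])
    d=np.array([(px[0]-K[0,2])/K[0,0],-(px[1]-K[1,2])/K[1,1],-1.])
    return E[:3,3],E[:3,:3]@d
def onz(cam,px,z,obs=None):
    o,d=ray(cam,px,obs);return (o+d*(z-o[2])/d[2])
def proj(cam,P,obs=None):
    p=camera_params(cam);K=np.array(p["camera_matrix"])
    if cam=="wrist":
        T=np.eye(4);T[:3,:3]=R.from_rotvec(obs["tool_rot"]).as_matrix();T[:3,3]=obs["tool_pos"]
        E=T@np.array(p["tool_from_camera"])
    else: E=np.array(p["extrinsics"])
    c=E[:3,:3].T@(np.array(P)-E[:3,3]);return K[0,2]+K[0,0]*c[0]/-c[2],K[1,2]-K[1,1]*c[1]/-c[2]
def tri(p1,p2):
    (o,d),(q,e)=p1,p2
    s=np.linalg.lstsq(np.c_[d,-e],q-o,rcond=None)[0];a=o+d*s[0];b=q+e*s[1]
    return (a+b)/2,np.linalg.norm(a-b)
def snap(cam,n):
    im=cv2.cvtColor(np.asarray(get_image(cam)),cv2.COLOR_RGB2BGR);cv2.imwrite(f"pics/{n}.png",im);return im
E
python3 - <<'E'
from h import *
o=get_obs();print(o)
for c in("scene","top","wrist"):
    snap(c,c+"0")
    p=camera_params(c);print(c,{k:np.round(v,3).tolist() for k,v in p.items()})
E
```

```text
{'t': 0.0, 'q': array([ 1.13598885e+00,  5.33659711e-02,  1.61428357e+00,  2.78422970e-05,
        1.47602741e+00, -1.18998926e-01]), 'dq': array([ 0.00078961,  0.00061406,  0.00135612, -0.00182031, -0.0004937 ,
       -0.00177172]), 'effort': array([-1.80513933e-03, -3.93651080e+01, -3.70186615e+01, -2.15442674e-04,
        6.79506571e-03, -1.05506899e-05]), 'tool_pos': array([0.19386455, 0.59356954, 0.25506356]), 'tool_rot': array([-0.49392208, -3.10191686,  0.00313679]), 'contact_force': array([1.08424602, 0.98363323, 0.26351282]), 'wrist_torque': array([-0.00845184, -0.07278117, -0.06405713]), 'opening': 0.08558563733012842}
scene {'camera_matrix': [[506.747, 0.0, 279.173], [0.0, 506.747, 211.09], [0.0, 0.0, 1.0]], 'extrinsics': [[0.566, 0.401, -0.72, -0.803], [-0.824, 0.302, -0.479, -0.758], [0.025, 0.865, 0.502, 1.019], [0.0, 0.0, 0.0, 1.0]]}
top {'camera_matrix': [[476.726, 0.0, 284.179], [0.0, 476.726, 205.521], [0.0, 0.0, 1.0]], 'extrinsics': [[-0.0, 0.985, -0.17, 0.134], [-0.996, 0.014, 0.084, 0.257], [0.085, 0.169, 0.982, 2.174], [0.0, 0.0, 0.0, 1.0]]}
wrist {'camera_matrix': [[326.065, 0.0, 278.081], [0.0, 326.065, 211.527], [0.0, 0.0, 1.0]], 'tool_from_camera': [[-0.0, 0.962, 0.272, 0.07], [1.0, -0.0, 0.0, 0.0], [0.0, 0.272, -0.962, -0.117], [0.0, 0.0, 0.0, 1.0]]}
```

View pics/top0.png

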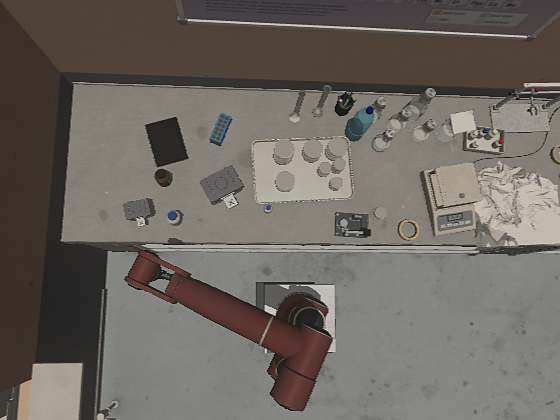

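View pics/scene0.png

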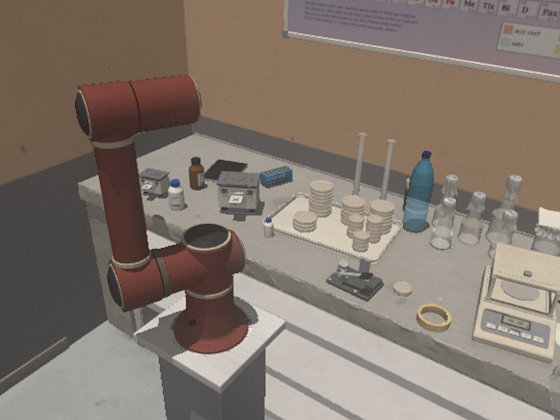

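Two dish boxes are in view: the larger at top (222,184) / scene (240,192), and the smaller at top (138,209) / scene (154,182). The larger one fits the description. The jack is at top (352,224) / scene (355,278), the dropper bottle at top (267,208). I'll confirm in one enlarged mosaic.

Run:
```python
from h import *
t=cv2.imread("pics/top0.png");s=cv2.imread("pics/scene0.png")
c=lambda im,x,y:cv2.resize(im[y:y+60,x:x+80],(400,300),interpolation=cv2.INTER_CUBIC)
# origins
cv2.imwrite("pics/mos.png",np.vstack([np.hstack([c(t,185,155),c(t,312,195)]),np.hstack([c(s,200,165),c(s,315,245)])]))
for px,z in(((222,184),.145),((352,224),.01)):print(onz("top",px,z))
```

```text
[0.57601576 0.35378039 0.145     ]
[ 0.42633455 -0.24359458  0.01      ]
```

View pics/mos.png

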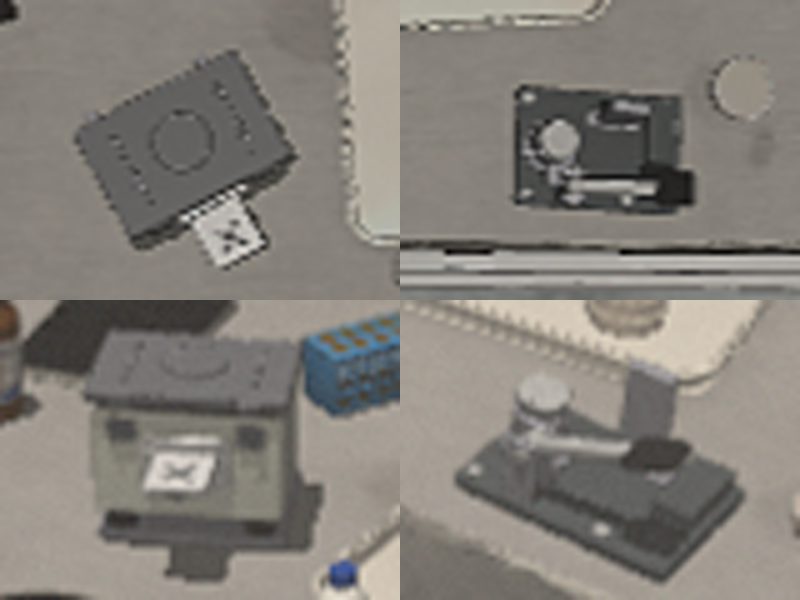

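Run:
```python
from h import *
P=lambda x,y,ox,oy:(ox+x/5-.4,oy+y/5-.4)
boss=onz("top",P(182,140,185,155),.146);cr=onz("top",P(232,233,185,155),.09)
sc=tri(ray("top",P(182,140,185,155)),ray("scene",P(195,363-300,200,165)));print("boss tri",sc)
print("cross tri",tri(ray("top",P(232,233,185,155)),ray("scene",P(180,470-300,200,165))))
d=boss-cr;print("boss",boss,"cross",cr,"dist",np.hypot(*d[:2]),"yaw",np.degrees(np.arctan2(d[1],d[0])))
s=onz("top",P(160,138,312,195),.062);f=onz("top",P(232,105,312,195),.09)
print("saddle",s,"fin",f);d=s-f
print("yaw jack",np.degrees(np.arctan2(d[1],d[0])-np.arctan2(30,60)),np.hypot(*d[:2]))
for c in((115,87),(282,95),(280,213),(115,203)):print(onz("top",P(*c,312,195),.012))
print("dropper",onz("top",(267,208),.075),"dish",onz("top",P(345,88,312,195),.015))
o=get_obs();print(R.from_rotvec(o["tool_rot"]).as_matrix().round(3))
```

```text
boss tri (array([0.58350663, 0.35853694, 0.13865032]), np.float64(4.758512027652407e-05))
cross tri (array([0.51079092, 0.31565969, 0.08958256]), np.float64(0.0010205915766617864))
boss [0.5819001  0.35815263 0.146     ] cross [0.5110675  0.31527494 0.09      ] dist 0.08279947476106285 yaw 31.188127462543207
saddle [ 0.42711287 -0.19308489  0.062     ] fin [ 0.45390761 -0.25343677  0.09      ]
yaw jack 87.37498601713939 0.06603262460117829
[ 0.48141925 -0.16232801  0.012     ]
[ 0.47593186 -0.32035444  0.012     ]
[ 0.3651829  -0.31506454  0.012     ]
[ 0.37309601 -0.16032797  0.012     ]
dropper [0.48535091 0.15531488 0.075     ] dish [ 0.48286894 -0.37987602  0.015     ]
[[-0.951  0.311 -0.001]
 [ 0.311  0.951 -0.001]
 [ 0.    -0.002 -1.   ]]
```

The larger box is confirmed: lug with cross at top (231,201), boss at (221,183). The jack's saddle is at top (344,222) and its fin at (358,216). Next I move over the lid with the fingers shut.

Emit:
{"api": "move_arm", "payload": {
  "deltas": [-1,-0.443,-0.104,-0.03,0,-1,-0.443,-0.104,-0.03,0,-1,-0.443,-0.104,-0.03,0,-1,-0.443,-0.104,-0.03,0,-1,-0.443,-0.104,-0.03,0,-1,-0.443,-0.104,-0.03,0,-1,-0.443,-0.104,-0.03,0,-1,-0.443,-0.104,-0.03,0,-1,-0.443,-0.104,-0.03,0,-1,-0.443,-0.104,-0.03,0]
}}

```text
t: 1.15
tool_pos: [0.5867, 0.3536, 0.2849]
tool_rot: [0.503, 3.1, -0.004]
contact_force: [-0.3, -0.5, -0.5]
opening: 0.0
```

Run:
```python
from h import *
o=get_obs();snap("wrist","w1");print(o["t"],o["tool_pos"],R.from_rotvec(o["tool_rot"]).as_matrix().round(3))
import pickle;pickle.dump(o,open("w1.pkl","wb"))
print(proj("wrist",[.583,.358,.145],o),proj("wrist",[.511,.315,.09],o))
```

```text
1.15 [0.58669952 0.35362022 0.28494011] [[-0.949  0.316  0.   ]
 [ 0.316  0.949 -0.003]
 [-0.001 -0.003 -1.   ]]
(np.float64(281.8662307354772), np.float64(202.09573922414282)) (np.float64(213.1068622476173), np.float64(130.35254600539682))
```

View pics/w1.png

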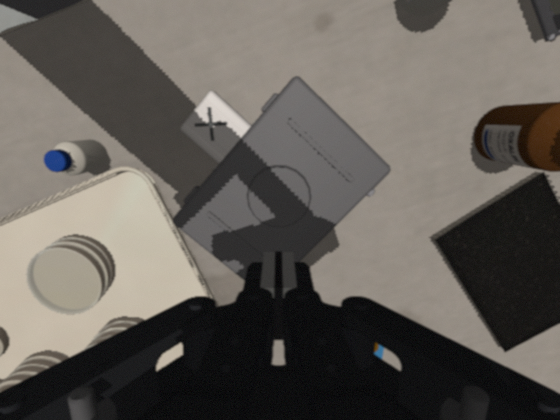

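The wrist view shows the lug's cross at (211,124), the boss centre at (279,196), and the dropper bottle's cap at (57,161).

Run:
```python
from h import *
import pickle;o=pickle.load(open("w1.pkl","rb"))
c=onz("wrist",(211,124),.09,o);b=onz("wrist",(279,196),.146,o);d=b-c
print(c,b,np.hypot(*d[:2]),np.degrees(np.arctan2(d[1],d[0])))
print(tri(ray("wrist",(279,196),o),ray("top",(221,182.6))),tri(ray("wrist",(211,124),o),ray("top",(231,201.2))))
# lid edges
for a,e in(((390,168),(297,77)),((297,77),(176,220))):
    A=onz("wrist",a,.143,o);B=onz("wrist",e,.143,o);v=B-A;print(A,B,np.hypot(*v[:2]),np.degrees(np.arctan2(v[1],v[0])))
print("drop",onz("wrist",(57,161),.075,o))
```

```text
[0.50507717 0.31524798 0.09      ] [0.57722803 0.35746623 0.146     ] 0.08359502255513664 30.33354965980129
(array([0.57836619, 0.3578431 , 0.15141576]), np.float64(0.004566147466380451)) (array([0.50716492, 0.31636574, 0.10344997]), np.float64(0.004129957186124521))
[0.58405426 0.44805809 0.143     ] [0.49658643 0.39826136 0.143     ] 0.10064956735790209 -150.34650143362927
[0.49658643 0.39826136 0.143     ] [0.57029926 0.26950404 0.143     ] 0.14836451294316202 -60.20911113548007
drop [0.48891892 0.15300928 0.075     ]
```

Emit:
{"api": "move_arm", "payload": {
  "deltas": [-1,0.003,0.004,0.05,0,-1,0.003,0.004,0.09,0,-1,0.003,0.004,0.105,0,-1,0.003,0.004,0.112,0,-1,0.003,0.004,0.116,0,-1,0.003,0.004,0.12,0,-1,0.003,0.004,0.123,0,-1,0.003,0.004,0.124,0]
}}

```text
t: 2.0
tool_pos: [0.5846, 0.3602, 0.164]
tool_rot: [0.5, 3.099, 0.001]
contact_force: [-2.9, 1.1, 4.4]
opening: -0.0002
```

Emit:
{"api": "move_arm", "payload": {
  "deltas": [-1,0,0,0.004,0,-1,0,0,0.006,0,-1,0,0,0.008,0,-1,0,0,0.008,0,-1,0,0,0.008,0]
}}

```text
t: 2.5
tool_pos: [0.5854, 0.3607, 0.1629]
tool_rot: [0.499, 3.097, 0.003]
contact_force: [-10.7, -5.5, 20.9]
opening: 0.0002
```

Lid home: the tool stopped at z 0.163 (tip 0.138) with 21 N. Now up and over to the jack.

Emit:
{"api": "move_arm", "payload": {
  "deltas": [0,0,0,-0.05,0,0,0,0,-0.1,0,0,-0.07,-0.4,-0.12,74,0,-0.07,-0.4,-0.12,74,0,-0.07,-0.4,-0.12,74,0,-0.07,-0.4,-0.12,74,0,-0.07,-0.4,-0.12,74,0,-0.07,-0.4,-0.12,74,0,-0.07,-0.4,-0.12,74,0,-0.07,-0.4,-0.12,74]
}}

```text
t: 3.5
tool_pos: [0.5264, -0.0364, 0.2826]
tool_rot: [2.167, 2.266, 0.009]
contact_force: [1.0, 0.1, 0.4]
opening: 0.0426
```

```bash
cat > go.py <<'E'
from h import *
import sys
def go(x,y,z,yawx):
    o=get_obs();M=R.from_rotvec(o["tool_rot"]).as_matrix()
    yw=np.degrees(np.arctan2(M[1,0],M[0,0]));t=-((yawx-yw+180)%360-180)
    print("pos",o["tool_pos"].round(4),"yawx",yw.round(1),"d",(M.T@(np.array([x,y,z])-o["tool_pos"])).round(4),"turn",t.round(1),"q6",o["q"][5].round(2),"t",o["t"])
if __name__=="__main__":go(*map(float,sys.argv[1:]))
E
python3 go.py .454 -.253 .24 87.5
```

```text
pos [ 0.5264 -0.0364  0.2826] yawx 92.6 d [-0.2131 -0.0824  0.0421] turn 5.1 q6 -0.26 t 3.5
```

Emit:
{"api": "move_arm", "payload": {
  "deltas": [0,-0.213,-0.082,0.042,5,0,-0.213,-0.082,0.042,5,0,-0.213,-0.082,0.042,5,0,-0.213,-0.082,0.042,5,0,-0.213,-0.082,0.042,5,0,-0.213,-0.082,0.042,5,0,-0.213,-0.082,0.042,5,0,-0.213,-0.082,0.042,5]
}}

```text
t: 4.3
tool_pos: [0.455, -0.2523, 0.2406]
tool_rot: [2.262, 2.17, 0.01]
contact_force: [0.7, 0.8, -0.2]
opening: 0.0426
```

Run:
```python
from h import *
import pickle
o=get_obs();snap("wrist","w2");print(o["t"],o["tool_pos"],o["dq"].round(3));pickle.dump(o,open("w2.pkl","wb"))
print(proj("wrist",[.454,-.253,.09],o),proj("wrist",[.427,-.193,.062],o))
```

```text
4.3 [ 0.45497649 -0.25233557  0.24064012] [ 0.016 -0.002  0.    -0.003  0.002 -0.003]
(np.float64(276.0801458080527), np.float64(205.23040033754464)) (np.float64(242.4028418133709), np.float64(132.59257967841071))
```

View pics/w2.png

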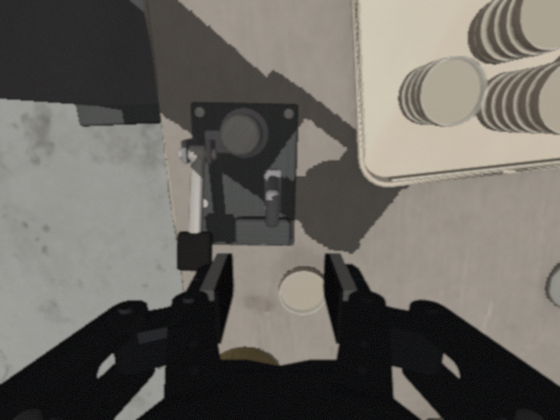

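The saddle at (242,131) agrees with the prediction. The fin is near (273,200) and its top's extent is unclear, so I'll enlarge it.

Run:
```python
from h import *
import pickle
im=cv2.imread("pics/w2.png")[90:260,170:310]
cv2.imwrite("pics/w2c.png",cv2.convertScaleAbs(cv2.resize(im,None,fx=3.5,fy=3.5,interpolation=cv2.INTER_CUBIC),alpha=2.2))
```

```text
(no output)
```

View pics/w2c.png

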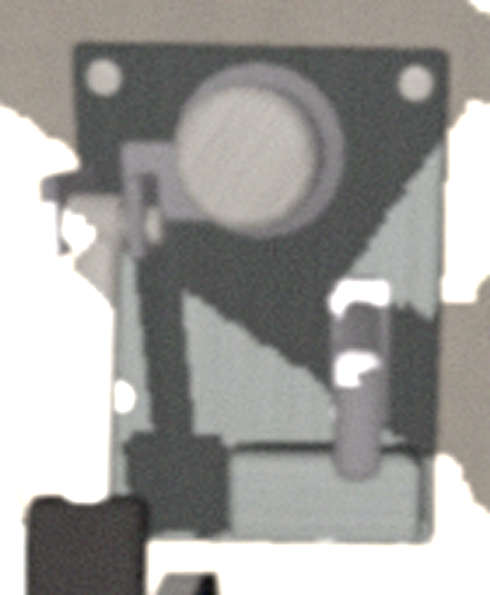

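The fin top spans about (273,187)–(273,227) in the full picture, centre (273,207). The saddle's disc is at (240,132).

Run:
```python
from h import *
from go import go
import pickle
o=pickle.load(open("w2.pkl","rb"))
f=onz("wrist",(272.7,207),.09,o);s=onz("wrist",(240.3,131.7),.062,o);d=s-f
print(f,s,np.hypot(*d[:2]),np.degrees(np.arctan2(d[1],d[0])-np.arctan2(30,60)))
q=lambda x,y:onz("wrist",(170+x/3.5,90+y/3.5),.012,o)
for a,b in(((80,46),(447,50)),((447,50),(430,540))):v=q(*b)-q(*a);print(np.degrees(np.arctan2(v[1],v[0])),np.hypot(*v[:2]))
go(f[0],f[1],.075,87.5)
```

```text
[ 0.45106557 -0.254426    0.09      ] [ 0.42520768 -0.1921604   0.062     ] 0.06742131882911867 85.98726264662805
-2.951033266217438 0.10537218641651563
-93.52893485581716 0.15098080299136646
pos [ 0.4551 -0.2521  0.2407] yawx 87.7 d [-0.0025 -0.0054  0.1656] turn 0.2 q6 -0.61 t 4.35
```

Emit:
{"api": "move_arm", "payload": {
  "deltas": [0,-0.002,-0.005,0.05,1,0,-0.002,-0.005,0.09,1,0,-0.002,-0.005,0.13,1,0,-0.002,-0.005,0.155,1,0,-0.002,-0.005,0.169,1,0,-0.002,-0.005,0.169,1],
  "force": 80
}}

```text
t: 4.95
tool_pos: [0.451, -0.2524, 0.0699]
tool_rot: [2.281, 2.155, 0.009]
contact_force: [0.8, 0.2, -0.3]
opening: 0.0425
```

Emit:
{"api": "move_arm", "payload": {
  "deltas": [-1,0,0,0,0,-1,0,0,0,0,-1,0,0,0,0,-1,0,0,0,0,-1,0,0,0,0],
  "force": 80
}}

```text
t: 5.45
tool_pos: [0.4522, -0.2531, 0.0721]
tool_rot: [2.279, 2.153, 0.01]
contact_force: [1.3, 2.4, 6.7]
opening: 0.0112
```

Emit:
{"api": "move_arm", "payload": {
  "deltas": [-1,0,0,-0.01,0,-1,0,0,-0.03,0,-1,0,0,-0.06,0,-1,0,0,-0.1,0,-1,0,0,-0.14,0,-1,0,0,-0.17,0,-1,0,0,-0.17,0],
  "force": 100
}}

```text
t: 6.15
tool_pos: [0.4525, -0.2546, 0.2474]
tool_rot: [2.272, 2.146, 0.013]
contact_force: [0.7, -0.5, -5.3]
opening: 0.0107
```

Run:
```python
from h import *
from go import go
import pickle
o=get_obs();im=snap("wrist","w3");pickle.dump(o,open("w3.pkl","wb"));print(o["contact_force"].round(1),o["opening"],o["wrist_torque"].round(2))
cv2.imwrite("pics/w3c.png",cv2.convertScaleAbs(cv2.resize(im[60:330,130:410],None,fx=2.2,fy=2.2,interpolation=cv2.INTER_CUBIC),alpha=2))
go(.43,.20,.242,30.3)
```

```text
[ 0.7 -0.5 -5.3] 0.010695156998237877 [-0.03 -0.26 -0.02]
pos [ 0.4513 -0.2537  0.2438] yawx 86.7 d [ 4.517e-01 -4.710e-02  2.000e-04] turn 56.4 q6 -0.6 t 6.2
```

View pics/w3c.png

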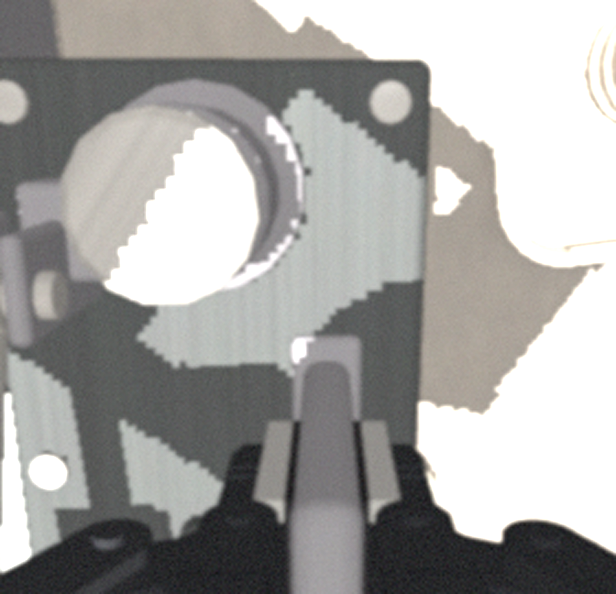

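Run:
```python
from h import *
p=camera_params("wrist");K=p["camera_matrix"];E=np.array(p["tool_from_camera"])
def t(px,z):
    px=(130+px[0]/2.2,60+px[1]/2.2)
    d=E[:3,:3]@np.array([(px[0]-K[0][2])/K[0][0],-(px[1]-K[1][2])/K[1][1],-1]);o=E[:3,3];return (o+d*(z-o[2])/d[2]).round(4)
print("saddle",t((162,205),.010),"L/R",t((62,205),.010),t((258,205),.010))
print("corner R",t((428,63),.060),"boltR",t((391,101),.06),"boltL",t((9,101),.06),"edge lower",t((417,400),.06), "front mid",t((130,60),.06))
```

```text
saddle [ 0.057  -0.0293  0.01  ] L/R [ 0.057  -0.0468  0.01  ] [ 0.057  -0.0125  0.01  ]
corner R [0.0845 0.023  0.06  ] boltR [0.0761 0.0147 0.06  ] boltL [ 0.0761 -0.075   0.06  ] edge lower [0.0012 0.0234 0.06  ] front mid [ 0.0852 -0.0459  0.06  ]
```

Emit:
{"api": "move_arm", "payload": {
  "deltas": [-1,0.44,-0.047,0,56,-1,0.44,-0.047,0,56,-1,0.44,-0.047,0,56,-1,0.44,-0.047,0,56,-1,0.44,-0.047,0,56,-1,0.44,-0.047,0,56,-1,0.44,-0.047,0,56,-1,0.44,-0.047,0,56,-1,0.44,-0.047,0,56,-1,0.44,-0.047,0,56]
}}

```text
t: 7.2
tool_pos: [0.4269, 0.1905, 0.2381]
tool_rot: [3.023, 0.834, 0.008]
contact_force: [1.4, -0.1, -5.0]
opening: 0.0108
```

Emit:
{"api": "move_arm", "payload": {
  "deltas": [-1,0,0,0,0,-1,0,0,0,0]
}}

```text
t: 7.4
tool_pos: [0.4246, 0.1906, 0.2337]
tool_rot: [3.021, 0.838, -0.004]
contact_force: [-0.6, -0.1, -6.7]
opening: 0.0106
```

Run:
```python
from h import *
from go import go
import pickle
o=get_obs();im=snap("wrist","w4");pickle.dump(o,open("w4.pkl","wb"));print(o["tool_pos"],o["dq"].round(3),proj("wrist",(.508,.315,.09),o))
t=snap("top","t4");s=snap("scene","s4")
c=lambda im,x,y:cv2.resize(im[y:y+60,x:x+80],(400,300),interpolation=cv2.INTER_CUBIC)
cv2.imwrite("pics/m4.png",np.hstack([cv2.resize(im[0:300,100:500],(400,300)),c(t,185,155)]))
go(.43,.20,.242,30.3)
```

```text
[0.42456294 0.19060159 0.23365537] [-0.04  -0.017 -0.012 -0.007  0.003 -0.003] (np.float64(188.3438793366994), np.float64(20.559413861910883))
pos [0.4263 0.1894 0.2363] yawx 30.8 d [ 0.0086 -0.0072 -0.0058] turn 0.5 q6 1.3 t 7.55
```

View pics/m4.png

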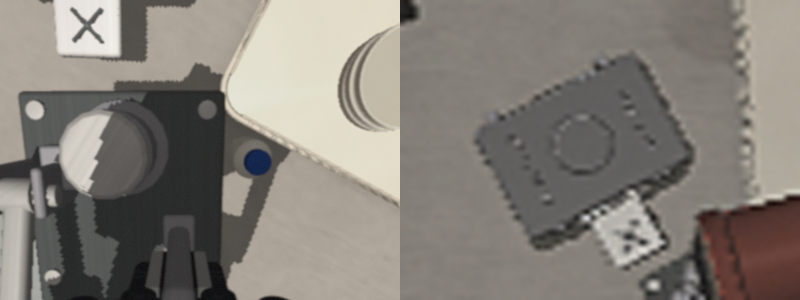

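The cross is at full-image (187,24) and the lug's front edge runs (156,52)–(220,55). The dropper bottle's cap is at (357,162), clear of the jack base's path.

Run:
```python
from h import *
from go import go
import pickle
o=pickle.load(open("w4.pkl","rb"))
c=onz("wrist",(187,24),.09,o);print("cross",c)
A=onz("wrist",(156,52),.09,o);B=onz("wrist",(220,55.5),.09,o);v=B-A;print(A,B,np.hypot(*v[:2]),np.degrees(np.arctan2(v[1],v[0]))+90)
top=onz("top",(185+232/5-.4,155+232/5-.4),.09);print("top",top)
for b,yaw in((.5075,30.3),):
  pad=np.array([b,.315]);r=np.radians(yaw);M=np.array([[np.cos(r),-np.sin(r)],[np.sin(r),np.cos(r)]])
  for off in(.055,0):
    T=pad+M@np.array([-.057-off,-.029]);print(off,T);go(*T,.076,yaw)
```

```text
cross [0.50554954 0.314835   0.09      ]
[0.47764377 0.32594466 0.09      ] [0.49956003 0.28504053 0.09      ] 0.0464054936039862 28.182214000066352
top [0.51196497 0.31529165 0.09      ]
0.055 [0.425431   0.23345444]
pos [0.4263 0.1894 0.2363] yawx 30.8 d [ 0.0217 -0.0393  0.16  ] turn 0.5 q6 1.3 t 7.55
0 [0.47291775 0.26120345]
pos [0.4263 0.1894 0.2363] yawx 30.8 d [ 0.0767 -0.0389  0.1601] turn 0.5 q6 1.3 t 7.55
```

Emit:
{"api": "move_arm", "payload": {
  "deltas": [-1,0.021,-0.039,0,0.5,-1,0.021,-0.039,0.04,0.5,-1,0.021,-0.039,0.08,0.5,-1,0.021,-0.039,0.12,0.5,-1,0.021,-0.039,0.14,0.5,-1,0.021,-0.039,0.155,0.5,-1,0.021,-0.039,0.155,0.5]
}}

```text
t: 8.25
tool_pos: [0.4232, 0.2308, 0.078]
tool_rot: [3.027, 0.816, -0.006]
contact_force: [-0.5, -1.0, -6.6]
opening: 0.011
```

```bash
python3 go.py .472 .261 .078 30.3
```

```text
pos [0.4232 0.2308 0.078 ] yawx 30.2 d [ 0.0573 -0.0015 -0.0003] turn -0.1 q6 1.4 t 8.25
```

Held just off the bench (full weight on the wrist). Slide in slowly and lower.

Emit:
{"api": "move_arm", "payload": {
  "deltas": [-1,0.01,-0.001,0,0,-1,0.025,-0.001,0,0,-1,0.04,-0.001,0,0,-1,0.05,-0.001,0,0,-1,0.057,-0.001,0,0,-1,0.057,-0.001,0,0,-1,0.057,-0.001,0,0]
}}

```text
t: 8.95
tool_pos: [0.4718, 0.2603, 0.0777]
tool_rot: [3.027, 0.816, -0.007]
contact_force: [-0.4, 0.2, -6.1]
opening: 0.0108
```

Run:
```python
from h import *
from go import go
import pickle
o=get_obs();im=snap("wrist","w5");pickle.dump(o,open("w5.pkl","wb"));s=snap("scene","s5");t=snap("top","t5")
cv2.imwrite("pics/m5.png",np.hstack([cv2.resize(im[0:300,100:500],(400,300)),cv2.resize(s[160:235,195:295],(400,300),interpolation=cv2.INTER_CUBIC)]))
print(o["contact_force"]);go(.472,.261,.072,30.3)
```

```text
[-0.36191091  0.1863531  -6.1005335 ]
pos [0.4714 0.2601 0.0774] yawx 30.2 d [ 0.001  -0.0005  0.0054] turn -0.1 q6 1.42 t 9.1
```

View pics/m5.png

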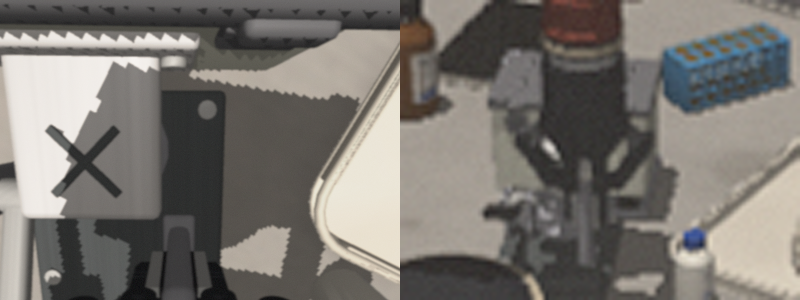

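The cross is now at full-image (185,161), over the saddle. The base is parallel to the lug.

Run:
```python
from h import *
p=camera_params("wrist");K=p["camera_matrix"];E=np.array(p["tool_from_camera"])
for px,z in(((185,161),-.0126),((203.6,153.2),.010),((103,55),-.0126),((260,55),-.0126),((258,218),-.0126),((307,92),.06)):
    d=E[:3,:3]@np.array([(px[0]-K[0][2])/K[0][0],-(px[1]-K[1][2])/K[1][1],-1]);o=E[:3,3];print(px,(o+d*(z-o[2])/d[2]).round(4))
```

```text
(185, 161) [ 0.056  -0.0303 -0.0126]
(203.6, 153.2) [ 0.0562 -0.0294  0.01  ]
(103, 55) [ 0.0869 -0.0519 -0.0126]
(260, 55) [ 0.0869 -0.006  -0.0126]
(258, 218) [ 0.0371 -0.0074 -0.0126]
(307, 92) [0.0822 0.014  0.06  ]
```

Aligned to about 1 mm. Lower, release and rise.

Emit:
{"api": "move_arm", "payload": {
  "deltas": [-1,0,0,0.002,0,-1,0,0,0.004,0,-1,0,0,0.006,0,-1,0,0,0.007,0,-1,0,0,0.007,0]
}}

```text
t: 9.6
tool_pos: [0.473, 0.2608, 0.0738]
tool_rot: [3.028, 0.816, -0.002]
contact_force: [-5.7, -4.6, 9.0]
opening: 0.0107
```

Emit:
{"api": "move_arm", "payload": {
  "deltas": [-0.4,0,0,0,0,-0.2,0,0,0,0,0,0,0,0,0,0,0,0,0,0,0,0,0,0,0]
}}

```text
t: 10.1
tool_pos: [0.4729, 0.2608, 0.0735]
tool_rot: [3.027, 0.816, -0.002]
contact_force: [0.0, -0.5, -0.3]
opening: 0.0427
```

Emit:
{"api": "move_arm", "payload": {
  "deltas": [0,0,0,-0.02,0,0,0,0,-0.05,0,0,0,0,-0.09,0,0,0,0,-0.13,0,0,0,0,-0.13,0]
}}

```text
t: 10.6
tool_pos: [0.4762, 0.263, 0.2109]
tool_rot: [3.029, 0.817, 0.017]
contact_force: [1.3, 0.1, 0.7]
opening: 0.0425
```

Run:
```python
from h import *
from go import go
import pickle
o=get_obs();im=snap("wrist","w6");pickle.dump(o,open("w6.pkl","wb"));print(o["tool_pos"])
cv2.imwrite("pics/w6s.png",im)
```

```text
[0.47622758 0.26297009 0.21090923]
```

View pics/w6s.png

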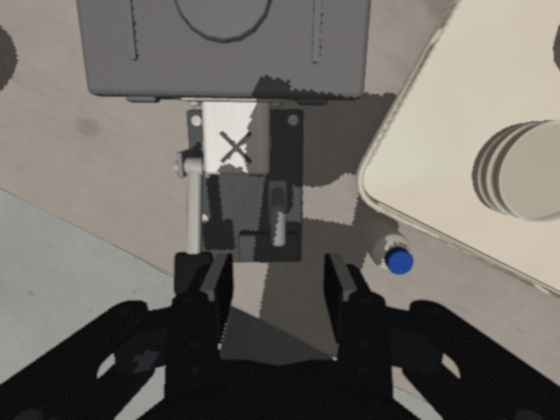

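The jack stands under the lug: bolts at (196,120) and (293,119), fin at (279,225), handle pad at (192,270). The dropper bottle is standing at (399,261). Now go over the handle pad with the fingers shut.

Run:
```python
from h import *
from go import go
import pickle
o=pickle.load(open("w6.pkl","rb"))
r=np.radians(30.2);M=np.array([[np.cos(r),-np.sin(r)],[np.sin(r),np.cos(r)]]);J=np.array([.507,.3147])
W=lambda x,y,z:np.r_[J+M@np.array([x,y]),z]
for p in((-100,40,87),(23,45,12),(23,-45,12),(-60,-30,90),(30,-55,12)):print(p,proj("wrist",W(*np.array(p)/1000),o))
print(W(-.104,.04,0));go(*W(-.104,.04,.13),30.2)
```

```text
(-100, 40, 87) (np.float64(191.96591832834724), np.float64(270.5534700409006))
(23, 45, 12) (np.float64(197.29879972899624), np.float64(113.6216316423549))
(23, -45, 12) (np.float64(294.24663690306363), np.float64(113.60921331574424))
(-60, -30, 90) (np.float64(278.892734565147), np.float64(224.07784114983266))
(30, -55, 12) (np.float64(305.1566985506397), np.float64(105.70408667466364))
[0.39699462 0.29695692 0.        ]
pos [0.4748 0.2624 0.2075] yawx 30.2 d [-0.0502 -0.0695  0.0769] turn -0.0 q6 1.42 t 10.65
```

Emit:
{"api": "move_arm", "payload": {
  "deltas": [-1,-0.05,-0.069,0,0,-1,-0.05,-0.069,0,0,-1,-0.05,-0.069,0,0,-1,-0.05,-0.069,0.04,0,-1,-0.05,-0.069,0.075,0,-1,-0.05,-0.069,0.085,0,-1,-0.05,-0.069,0.085,0]
}}

```text
t: 11.35
tool_pos: [0.3962, 0.2955, 0.1192]
tool_rot: [3.027, 0.816, 0.001]
contact_force: [0.4, 0.3, 0.2]
opening: -0.0001
```

```bash
python3 go.py .397 .297 .067 30.2
```

```text
pos [0.3962 0.2955 0.1192] yawx 30.2 d [ 0.0015 -0.0012  0.0522] turn -0.0 q6 1.54 t 11.35
```

Press at a moderate pace to the stop.

Emit:
{"api": "move_arm", "payload": {
  "deltas": [-1,0.001,-0.001,0.008,0,-1,0.001,-0.001,0.016,0,-1,0.001,-0.001,0.024,0,-1,0.001,-0.001,0.032,0,-1,0.001,-0.001,0.04,0,-1,0.001,-0.001,0.047,0,-1,0.001,-0.001,0.052,0,-1,0.001,-0.001,0.055,0,-1,0.001,-0.001,0.055,0]
}}

```text
t: 12.25
tool_pos: [0.397, 0.2968, 0.0683]
tool_rot: [3.026, 0.816, -0.004]
contact_force: [-14.4, -8.6, 30.6]
opening: -0.0003
```

Run:
```python
from h import *
from go import go
o=get_obs();im=snap("wrist","w7");s=snap("scene","s7")
cv2.imwrite("pics/m7.png",np.hstack([cv2.resize(im[0:300,100:500],(400,300)),cv2.resize(s[150:225,195:295],(400,300),interpolation=cv2.INTER_CUBIC)]))
print(o["contact_force"],o["tool_pos"])
```

```text
[-14.40486931  -8.59217764  30.57631424] [0.39695617 0.29676461 0.06831446]
```

View pics/m7.png

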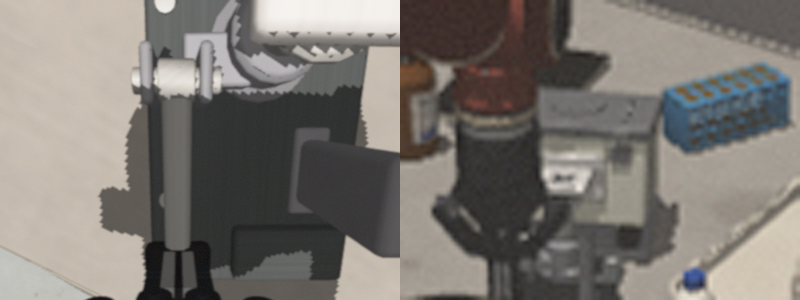

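The handle is down (tip near 43 mm above the bench) and the box's front is raised. A sideways force of about 17 N showed, so I'll check whether the jack shifted.

Run:
```python
from h import *
o=get_obs()
r=np.radians(30.2);M=np.array([[np.cos(r),-np.sin(r)],[np.sin(r),np.cos(r)]]);J=np.array([.507,.3147])
W=lambda x,y,z:np.r_[J+M@np.array([x,y]),z]
for n,p in dict(boltL=(22,45,12),heelFL=(-89,None,25),baseBR=(-125,-55,12),baseBL=(-125,55,12),pin=(-18,40,56),fin1=(-43,-24,90),fin2=(-77,-24,90)).items():
    if p[1] is not None:print(n,np.round(np.array(proj("wrist",W(*np.array(p)/1000),o))-[100,0],1))
```

```text
boltL [167.6 -10.7]
baseBR [340.1 277.3]
baseBL [152.8 277.9]
pin [179.4  69.7]
fin1 [403.1 147.1]
fin2 [382.6 256.3]
```

The jack moved by at most about 2 mm. Now let the handle come back up.

Emit:
{"api": "move_arm", "payload": {
  "deltas": [-1,0,0,-0.01,0,-1,0,0,-0.02,0,-1,0,0,-0.03,0,-1,0,0,-0.04,0,-1,0,0,-0.05,0,-1,0,0,-0.06,0,-1,0,0,-0.06,0,-1,0,0,-0.06,0,-1,0,0,-0.06,0]
}}

```text
t: 13.25
tool_pos: [0.3963, 0.2969, 0.1273]
tool_rot: [3.025, 0.816, -0.006]
contact_force: [-0.3, 0.8, 0.9]
opening: -0.0002
```

Run:
```python
from h import *
from go import go
o=get_obs();im=snap("wrist","w8")
a=cv2.resize(im[0:300,100:500],(400,300))
cv2.imwrite("pics/m8.png",np.hstack([a,cv2.resize(snap("scene","s8")[150:225,195:295],(400,300),interpolation=cv2.INTER_CUBIC)]))
print(o["contact_force"]);go(.397,.297,.067,30.2)
r=np.radians(30.2);M=np.array([[np.cos(r),-np.sin(r)],[np.sin(r),np.cos(r)]]);J=np.array([.507,.3147])
W=lambda x,y,z:np.r_[J+M@np.array([x,y]),z]
for n,p in dict(boltL=(17,45,12),baseBR=(-125,-55,12),baseBL=(-125,55,12),fin1=(-43,-24,90),lugL=(-20,24,90),lugR=(-20,-24,90),cross=(0,0,90)).items():
    print(n,np.round(np.array(proj("wrist",W(*np.array(p)/1000),o))-[100,0],1))
```

```text
[-0.2681323   0.78372773  0.91473627]
pos [0.3964 0.2969 0.1274] yawx 30.2 d [ 0.0009 -0.0002  0.0604] turn -0.0 q6 1.54 t 13.35
boltL [170.6  31.9]
baseBR [303.2 239.9]
baseBL [158.6 240.3]
fin1 [318.6 134.8]
lugL [216.1  81.3]
lugR [324.8  81.3]
cross [274.3  30.7]
```

View pics/m8.png

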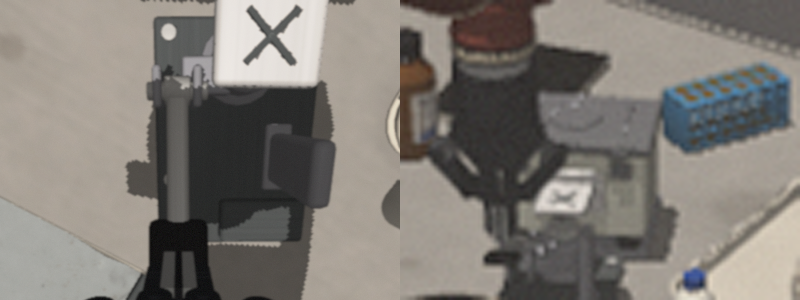

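The box is down, the handle is up, and the jack is within about 2 mm of the prediction. Second press, then hold.

Emit:
{"api": "move_arm", "payload": {
  "deltas": [-1,0.001,0,0.01,0,-1,0.001,0,0.018,0,-1,0.001,0,0.026,0,-1,0,0,0.034,0,-1,0,0,0.042,0,-1,-0.001,0,0.05,0,-1,-0.002,0,0.057,0,-1,-0.003,0,0.062,0,-1,-0.003,0,0.063,0,-1,-0.003,0,0.063,0]
}}

```text
t: 14.35
tool_pos: [0.3955, 0.2961, 0.0683]
tool_rot: [3.026, 0.817, -0.002]
contact_force: [-8.3, -4.0, 25.0]
opening: 0.0
```

Emit:
{"api": "move_arm", "payload": {
  "deltas": [-1,0,0,0.004,0,-1,0,0,0.004,0,-1,0,0,0.004,0,-1,0,0,0.004,0,-1,0,0,0.004,0]
}}

```text
t: 14.85
tool_pos: [0.3957, 0.2962, 0.068]
tool_rot: [3.025, 0.817, -0.006]
contact_force: [-13.9, -7.8, 30.6]
opening: -0.0004
```

Run:
```python
from h import *
o=get_obs();im=snap("wrist","w9");s=snap("scene","s9");print(o["contact_force"],o["tool_pos"],o["t"])
a=snap("top","t9")
# differences against the trial-stroke pictures and the start (bystanders)
b=cv2.imread("pics/w7.png");d=cv2.absdiff(im,b).max(2);print("w7 vs w9 mean diff",d[:300].mean())
cv2.imwrite("pics/m9.png",np.hstack([cv2.resize(im[0:300,100:500],(400,300)),cv2.resize(a[150:255,255:430],(400,300))]))
```

```text
[-13.91472918  -7.7726254   30.64631167] [0.39565095 0.29623934 0.06803433] 14.85
w7 vs w9 mean diff 6.503958333333333
```

Run:
```python
from h import *
a=cv2.imread("pics/top0.png");b=cv2.imread("pics/t9.png")
for n,(x,y,w,h) in dict(dropper=(260,200,15,14),dish=(372,203,18,20),tape=(395,215,30,30),reagent=(165,208,18,18)).items():
    p,q=[np.float32(cv2.cvtColor(i[y:y+h,x:x+w],cv2.COLOR_BGR2GRAY)) for i in(a,b)]
    print(n,cv2.phaseCorrelate(p,q),np.abs(p-q).mean())
u,v=[np.float32(cv2.cvtColor(cv2.imread(f"pics/{f}.png")[0:240,240:460],cv2.COLOR_BGR2GRAY)) for f in("w7","w9")]
print("w7->w9 shift px",cv2.phaseCorrelate(u,v))
print(order.finish_job())
```

```text
dropper ((0.4956967506701693, 0.4718590953721531), 0.9986728641721937) 1.9619048
dish ((0.030652083529982832, 0.1262551714673137), 1.0137863321436775) 1.2055556
tape ((-0.03218589821891982, 0.005476039370885033), 0.9959527835581038) 1.2166667
reagent ((0.03524487877035476, -0.028054731732767735), 1.0783847485795433) 1.2716049
w7->w9 shift px ((-0.21108564425412624, 0.38920217417485503), 0.1834157635724103)
the job is handed in; nothing more can be done
None
```

I carried out all the steps and handed the job in at about 15 s of robot time, with the handle still held fully down; it reported no verdict.

**What I did:**
1. I pressed the lid home; the tool stopped at 138 mm above the bench with 21 N.
2. I carried the jack by its fin and set it flat under the lift pad, with the saddle about 1 mm off centre in the wrist view.
3. I pumped the handle once, down to its stop and back up. The box rose and then came back down onto its feet.
4. I pressed the handle down again and kept holding it.

**Last checks:**
- **Handle:** on both presses the fingertip stopped about 43 mm above the bench with about 31 N, so it is at its stop.
- **Jack:** it moved by at most about 2 mm during the trial stroke.
- **Bystanders:** in the top camera none of the four shifted by more than about half a pixel, roughly 2 mm.

**What disagreed or was left unchecked:**
- The top camera put the lift pad about 6 mm farther away in x than the wrist camera. I mainly trusted the wrist camera, because it also measured the saddle.
- A sideways reaction of about 16 N was present while pressing.
- The final picture could not be viewed because the 12-picture limit was reached. The second lift therefore rests on the height and force readings. Matching that wrist picture to the trial-stroke one gave only a weak result.

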